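# Slide the scale check plate to the board edge and weigh it

### The job

Check the coin scale with its thin check plate, which lies too flat on the wooden coin board to be picked up: press it down with closed fingertips, just firmly enough that it follows (about 10 to 12 N; 20 N would mar the board), and slide it toward the board's front edge until about a third of it overhangs, then let go so that it rests there by itself. Pick it up by the overhanging part, lift it clear and lay it gently on the scale's pan, flat, centred and lengthwise with the pan, and let go. Do not drop the plate or mar board or scale by pressing hard, and leave the coin slide, crimper, saucer, washers and thumb guard where they are.

Things in the scene. Friction and masses are not known exactly. Their poses are not given: they have to be found in the camera images.
- plate: check plate: thin dense sheet (tungsten alloy, nickel colour) 120 (x) x 56 (y) x 2 mm, 240 g, blue stripe across its top near its rear (+x) end. Origin at its underside's centre; x along its length, front end (-x) toward the board's front edge, 25 to 60 mm short of it, square to it within 0.2 rad. Too thin to grip lying flat; gripped by its 56 mm width where it overhangs. Tips if over half off
- board: fixed coin board, 240 (x) x 260 (y) mm. Origin below its centre, 60 mm under the rigid deck's top, which is 60 to 72 mm above the table. Lipless front edge facing the robot at x = -120. Open deck y = -130 to 60, plate near y = -45; lane with 10 mm walls at y = 60 to 126, before it a cup 58 mm wide, centre x = -153, y = 93. The fingers drag the plate only if pressed on it with some 5 N or more
- coin_slide: bystander: the coin board's slide, a wooden block 30 x 44 x 15 mm with a brass knob to 29 mm above the deck, at the rear of the coin lane; it would slide in -x. Origin at its underside's centre
- pan (a point): centre of the top face of the coin scale's rigid steel pan, 70 (x) x 46 (y) x 8 mm, top 70 to 80 mm above the table; x is the pan's length, within 0.25 rad of the world's x. It stands on a thin post 34 mm over the housing's top and is narrower than the plate, so fingers can pass down on both sides. Load on it must stay under 20 N
- scale: the fixed coin scale, grey housing 170 (x) x 160 (y) mm with a dark display on its front (-x) face. Origin under its centre, 70 mm below the pan's top. It stands to the robot's left or right of the coin board
- crimper: bystander: fixed coin wrapper crimper with copper heads on a grey stand 130 x 110 mm, 162 mm high, on the side of the board where the scale is not. Origin on the table under its centre
- saucer: bystander: pale green jadeite saucer, 130 mm wide, 18 mm high, loose on the table. Origin under its centre
- washer1: bystander: large nickel washer, 36 mm wide, 4 mm thick, loose on the deck behind the plate. Origin under its centre
- washer2: bystander: the same washer, loose on the table. Origin under its centre
- washer3: bystander: the same washer, loose on the table. Origin under its centre
- thumb_guard: bystander: white rubber thumb guard standing on its rim, 21 mm wide, 28 mm high, loose on the deck behind the plate. Origin under its centre
Not all that is in view belongs to the job. Leave any red or yellow look-alike of the plate alone.

How it is judged:
On the way, in this order (a step that is already met when the one before it is completed fails the run):
1. the plate lies by itself, untouched, on the deck with 20 to 55 mm of it over the front edge (x of plate in the frame of board between -0.115 and -0.08 m and angle between plate's own z axis and vertical below 0.06 rad and z of plate in the frame of board between 0.057 and 0.064 m and contact force between plate and the fingers below 0.2 N and linear speed of plate below 0.02 m/s), for 0.2 s.
2. the plate is held by the fingers, its middle lifted at least 20 mm above the deck (z of plate in the frame of board above 0.08 m and contact force between plate and the fingers above 0.5 N and contact force between plate and board below 0.1 N), for 0.2 s.
At the end, for the whole second after the job is handed in: The plate rests flat (within 0.06 rad) on the scale's pan, its centre within 15 mm of the pan's centre and its length within 0.2 rad of the pan's length, still (horizontal distance between plate and pan below 0.015 m and angle between the x axis of plate and the x axis of pan, either way round below 0.2 rad and angle between plate's own z axis and vertical below 0.06 rad and z of plate in the frame of pan between -0.003 and 0.004 m and linear speed of plate below 0.01 m/s and contact force between plate and scale above 0.3 N); the robot touches nothing.
It fails at once if the plate or the fingers press on the coin board with more than 20 N (contact force between any of plate, the fingers and board above 20 N).
It fails at once if the scale is loaded with more than 20 N (contact force between any of plate, the fingers and scale above 20 N).
It fails at once if the plate falls off the board or scale (its middle more than 15 mm below the deck's height) (z of plate in the frame of board below 0.045 m).
It fails at once if a bystander (coin slide, saucer, washer or thumb guard) is moved by more than 15 mm, or the crimper is pushed with more than 10 N (distance of any of coin_slide, saucer, washer1, washer2, washer3, thumb_guard from where it was at the start of the episode above 0.015 m or contact force between the arm and crimper above 10 N).
It also fails if it takes over 72 s, if anything falls off the work surface, if the arm or the gripper's body presses on something with over 40 N, if the wrist force passes 120 N, or if a joint passes its speed limit or range.

### The arm

A 6-joint arm with a two-finger parallel gripper is mounted at the origin on the work surface. World frame = base frame: x ahead of the robot, y to its left, z up, the work surface at z = 0. Lengths are in m, angles in rad, forces in N, time in s.
With the tool pointing down it reaches from about 0.2 to 0.875 m from the base axis. Payload 3.4 kg.
Tool frame: the origin (TCP) lies at the very end of the fingers, on their centre line; the grasp point (between the pads) lies 19 mm behind it; z points along the fingers, y is the line along which they close (so a half turn about z gives the same grasp; the last joint's range is limited). The gripper opens to 94 mm and grips with 3 to 60 N. Pads are 16 mm wide; open, the fingers measure 119 mm over their backs; the gripper's body (75 mm by 177 mm) begins 78 mm behind the grasp point.
Start: joints at [1.205, 0.276, 1.505, -0, 1.361, -0.121], TCP at [0.139, 0.558, 0.205] pointing down, gripper open.
Joint ranges: [-2.89, 2.89], [-0.75, 2.08], [0.22, 2.7], [-1.18, 4.32], [0.11, 2.71], [-2.7, 2.7]. Speed limits (rad/s): [2.57, 2.57, 3.14, 3.14, 3.14, 3.14].

### API

Orientations are given as a rotation vector (axis times angle).
In Python, from bench import move_to, servo_line, movej, gripper_to, pause, ik, grab_frame, PlanningError, job_done, read_clock, read_q, read_joint_velocities, read_joint_torque, read_tool_pos, read_orientation, read_wrist_force, read_torque, read_finger_gap, read_finger_force gives the robot as it stands. The module is installed in compiled form; this text tells all that it offers. Calls block until the motion is done:
- move_to(position, orientation): joint-space move of the TCP to a pose.
- servo_line(position, velocity=0.15, rotation=None, threshold=None): straight line of the TCP; rotation=None keeps the orientation; velocity is the mean speed in m/s. With threshold (N) it stops when the force on the tool has changed by that much, and returns True; else False.
- movej(angles): joint-space move.
- gripper_to(opening, newtons=None): finger opening in m; newtons is the grip in N (None keeps the last); returns when the fingers have stopped.
- pause(seconds).
- ik(position, orientation): joint angles nearest the present ones, or None.
- grab_frame(name): name is "side" or "top" or "wrist"; returns a dict with "image" (480x640x3 uint8, red, green, blue), "z_map" (480x640 float32, m along the optical axis (not along the pixel's ray), 0 where there is no reading), "K" (3x3 intrinsics, pixels), "R" (3x3) and "t" (3): a world point X has camera coordinates R X + t. Camera axes: x right, y down, z forward; pixel columns grow to the right and rows downward; lengths in m; the calibration is good to about 2 mm. A picture is of the moment at which its call begins.
A pose or a line that the arm cannot do raises PlanningError and nothing moves.
- job_done(): hands the job in; it is judged then, once.
Readings, each from a call of its own:
- read_clock(): time.
- read_q(): joint angles.
- read_joint_velocities(): joint speeds.
- read_joint_torque(): joint torques, N m.
- read_tool_pos(): TCP position.
- read_orientation(): TCP orientation.
- read_wrist_force(): force on the tool from outside, world axes, zero at the start.
- read_torque(): the same for the moment, N m.
- read_finger_gap(): finger opening in m.
- read_finger_force(): force on a finger pad.
Only numpy, scipy, OpenCV 4.12 (cv2) and the standard library are available. Lean on these libraries where they do the work, as an engineer would, in place of code of your own. Each camera call takes 0.05 s, during which the arm holds its last target. There are 200 camera calls.

## Working session

There is one attempt and no reset: what is moved stays moved. The work goes in short steps, each a Python script; the robot and the scene stay as the last script left them, time stands still between calls to the robot, and variables do not carry over. Pictures are saved under pics/ and viewed, at most 10 in all, crops included, and the job is handed in when it is done.

```bash
mkdir -p pics; cat > h.py <<'E'
import numpy as np, cv2
from bench import *
def snap(cam):
    f=grab_frame(cam); np.savez('pics/last_%s.npz'%cam,**f); return f
def cloud(f):
    z=f['z_map']; v,u=np.mgrid[:480,:640]; K=f['K']
    c=np.stack([(u-K[0,2])/K[0,0]*z,(v-K[1,2])/K[1,1]*z,z],-1)
    P=(c-f['t'])@f['R']; P[z==0]=np.nan; return P
def load(cam): return dict(np.load('pics/last_%s.npz'%cam))
E
python3 - <<'E'
from h import *
for c in ['top','side']:
    f=snap(c); cv2.imwrite(f'pics/{c}0.png',f['image'][:,:,::-1]); print(c,f['K'],-f['R'].T@f['t'],(f['z_map']==0).sum())
print(read_clock(),read_orientation())
E
```

```text
top [[488.28789657   0.         320.52032822]
 [  0.         488.28789657 239.29230079]
 [  0.           0.           1.        ]] [ 0.43005331 -0.02392985  1.27161561] 1269
side [[476.09374955   0.         317.54104676]
 [  0.         476.09374955 239.03823843]
 [  0.           0.           1.        ]] [ 0.42772346 -0.81766182  0.53908408] 1255
0.1 [-3.83587792e-01 -3.11772298e+00  2.38634844e-03]
```

View pics/top0.png

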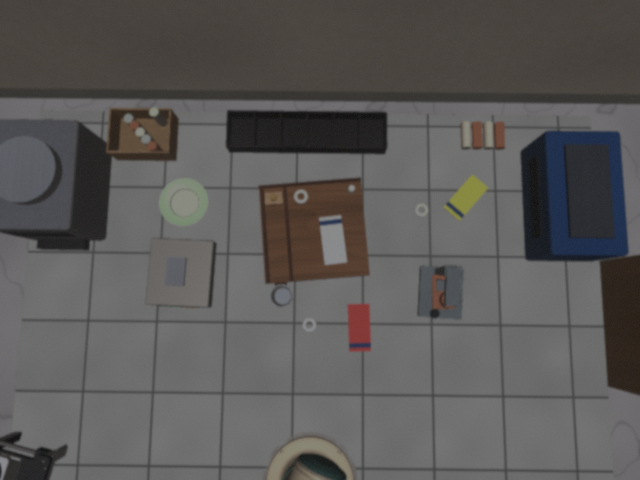

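View pics/side0.png

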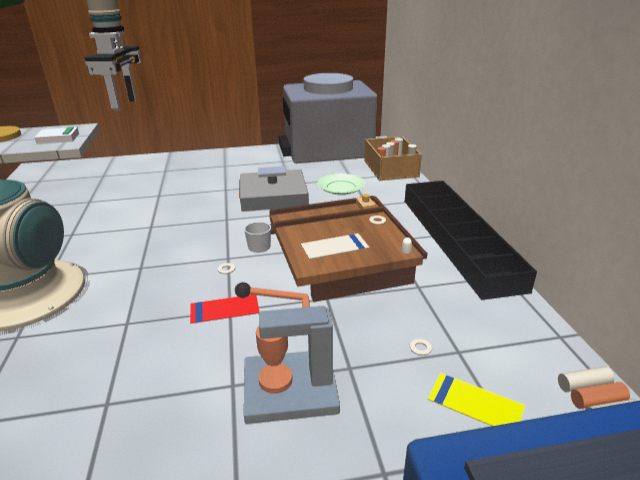

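The top view shows three plate look-alikes:
- nickel/white with a blue stripe on the board at (333,240)
- red on the table at (359,328)
- yellow on the table at (466,197)

Only the white one lies on the board, with its stripe at the rear, so it is the check plate. The scale is at (180,273) with its pan at (176,271). The crimper is at (440,292). I'll confirm with a crop and measure.

```bash
cat > m.py <<'E'
from h import *
f=load('top'); im=f['image'].astype(int); P=cloud(f); K,R,t=f['K'],f['R'],f['t']; C=-R.T@t
def ray(uv,z):
    d=R.T@np.linalg.inv(K)@np.array([uv[0],uv[1],1.]); return C+d*(z-C[2])/d[2]
def plane(uvs,z): return np.array([ray(p,z) for p in uvs])
def rect(mask,z,n):
    cs,_=cv2.findContours(mask.astype(np.uint8),cv2.RETR_EXTERNAL,cv2.CHAIN_APPROX_NONE)
    c=max(cs,key=cv2.contourArea)[:,0].astype(float)
    r=cv2.minAreaRect((plane(c,z)[:,:2]*1000).astype(np.float32)); b=cv2.boxPoints(r)
    print(n,'centre',np.round(r[0],1),'size',np.round(r[1],1),'ang',round(r[2],1),'box',b.round(1).tolist()); return r
v,u=np.mgrid[:480,:640]
roi=lambda a,b,c,d:(u>=a)&(u<b)&(v>=c)&(v<d)
deck=np.nanmedian(P[...,2][roi(295,315,225,265)]); print('deck',deck,'plate z',np.nanmedian(P[...,2][roi(328,340,235,255)]))
mx,mn=im.max(2),im.min(2); print('plate rgb',im[245,333],'stripe',im[222,330],'wood',im[250,305])
white=roi(312,358,208,272)&(mx-mn<40)&(mn>110); blue=roi(312,358,208,272)&(im[...,2]>im[...,0]+15)
rect(cv2.morphologyEx((white|blue).astype(np.uint8),cv2.MORPH_CLOSE,np.ones((3,3))),deck+.002,'plate')
ii=np.argwhere(blue); print('stripe',ray(ii.mean(0)[::-1],deck+.002))
Z=P[...,2]
pm=roi(155,200,245,300)&(Z>.066)&(Z<.09); pz=np.nanmedian(Z[pm]); print('pan z',pz,pm.sum(), 'housing',np.nanmedian(Z[roi(192,208,245,300)]))
rect(pm,pz,'pan(depth)')
pc=roi(155,200,245,300)&(im[...,2]>im[...,0]+4); print(im[271,176],im[290,160]); rect(pc,pz,'pan(col)')
bm=roi(250,380,170,300)&(Z>deck-.012)&(Z<deck+.006); bm=cv2.morphologyEx(bm.astype(np.uint8),cv2.MORPH_OPEN,np.ones((7,7)))
rect(bm,deck,'board')
sc=roi(135,225,228,320)&(Z>.022)&(Z<.05); rect(sc,np.nanmedian(Z[sc]),'housing')
# front edge fit: lowest deck pixel per column
e=[]
for c in range(300,362):
    r=np.flatnonzero(bm[:,c])
    if len(r): e.append((c,r.max()+.5))
E=plane(e,deck)[:,:2]; k=np.polyfit(E[:,1],E[:,0],1); print('front edge x = %.4f*y + %.4f'%tuple(k), 'res',np.std(np.polyval(k,E[:,1])-E[:,0]))
for n,a in dict(guard=(340,362,178,196),washer1=(290,312,186,206),knobs=(262,284,188,208)).items():
    m=roi(*a)&(Z>deck+.002); print(n,np.nanmean(P[m],0).round(3),np.nanmax(Z[m]).round(3))
E
python3 m.py; python3 -c "
import cv2;i=cv2.imread('pics/top0.png')[170:320,140:380];cv2.imwrite('pics/crop0.png',cv2.resize(i,(800,500),interpolation=3))"
```

```text
deck 0.06164530532669169 plate z 0.06362309343720876
plate rgb [136 137 139] stripe [43 55 80] wood [81 58 45]
plate centre [592.2 -49.1] size [118.3  54.4] ang 7.7 box [[530.0, -30.0], [537.2000122070312, -84.0], [654.5, -68.19999694824219], [647.2000122070312, -14.199999809265137]]
stripe [ 0.63763719 -0.04285633  0.06364531]
pan z 0.07232876949341563 550 housing 0.03837125138981641
pan(depth) centre [508.9 337. ] size [48.2 69.7] ang 88.6 box [[473.5, 313.70001220703125], [543.2000122070312, 312.1000061035156], [544.4000244140625, 360.29998779296875], [474.6000061035156, 361.8999938964844]]
[ 93  95 100] [108 104 102]
pan(col) centre [509.2 337.9] size [63.9 44. ] ang 0.6 box [[477.0, 359.6000061035156], [477.3999938964844, 315.6000061035156], [541.4000244140625, 316.20001220703125], [540.9000244140625, 360.20001220703125]]
board centre [616.7 -35.1] size [242.1 190.2] ang 5.2 box [[487.5, 48.599998474121094], [504.79998779296875, -140.89999389648438], [745.9000244140625, -118.80000305175781], [728.5, 70.5999984741211]]
housing centre [507.4 335.1] size [163.4 171.7] ang 87.9 box [[418.6000061035156, 256.6000061035156], [590.2999877929688, 250.39999389648438], [596.2000122070312, 413.70001220703125], [424.6000061035156, 419.8999938964844]]
front edge x = -0.0791*y + 0.4937 res 0.0037095400747318135
guard [ 0.731 -0.092  0.071] 0.091
washer1 [0.703 0.032 0.066] 0.071
knobs [0.694 0.103 0.076] 0.095
```

View pics/crop0.png

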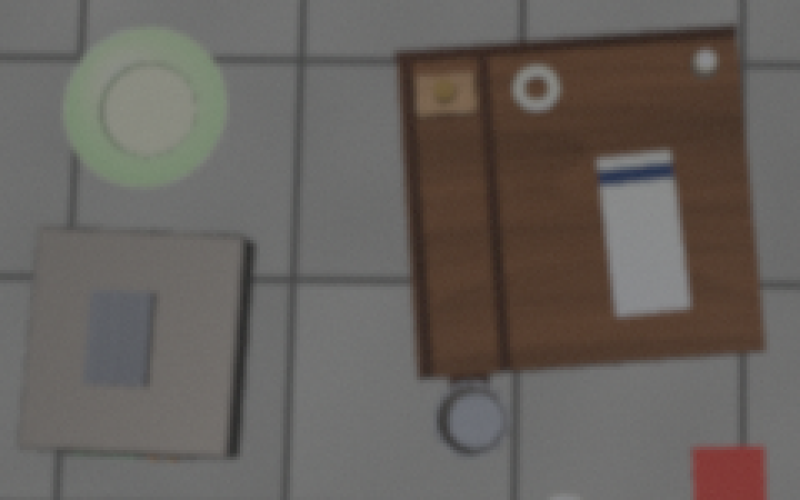

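The crop confirms the nickel plate with its blue rear stripe at (635,235) in the crop, and the pan at (120,338). The measured plate is 118x54 mm with its top 2 mm above the deck, and its front gap is about 36 mm, all consistent with the description. Next I press down.

```bash
cat >> h.py <<'E'
from scipy.spatial.transform import Rotation as Ro
def down(yaw):
    "tool down, tool x opposite to the plate's x (yaw), fingers close across it"
    d=np.array([np.cos(yaw),np.sin(yaw),0]); z=np.array([0,0,-1.]); x=-d
    return Ro.from_matrix(np.stack([x,np.cross(z,x),z],1)).as_rotvec()
E
python3 - <<'E'
from h import *
yaw=np.radians(7.7); d=np.array([np.cos(yaw),np.sin(yaw)])
p=np.array([.5922,-.0491])+.010*d
o=down(yaw); print(ik([*p,.2],o))
gripper_to(0.0)
move_to([*p,.2],o); servo_line([*p,.085])
pause(.3); f0=read_wrist_force(); print('f0',f0,read_tool_pos(),read_finger_gap())
hit=servo_line([*p,.058],velocity=.01,threshold=3); pause(.3)
print(hit,read_wrist_force()-f0,read_tool_pos(),read_clock())
np.save('f0.npy',f0)
E
```

```text
[-1.94310367e-01  3.22530832e-01  1.45036168e+00 -4.44089210e-16
  1.36870015e+00 -1.89949705e+00]
f0 [0.22494598 0.1866305  0.06449333] [ 0.60251887 -0.0478338   0.08572792] 0.00024973447440634097
True [ 0.24820899 -0.70843328  5.69309515] [ 0.60217216 -0.04779441  0.06458795] 7.5667
```

```bash
cat > slide.py <<'E'
from h import *
f0=np.load('f0.npy')
def fz(n=4):
    s=[]
    for _ in range(n): s.append(read_wrist_force()[2]-f0[2]); pause(.01)
    return np.mean(s)
def press(p,z,lo=10,hi=12.,step=.0002):
    for _ in range(15):
        F=fz()
        if lo<=F<=hi: break
        z+=-step if F<lo else step
        servo_line([*p,z],velocity=.005); pause(.08)
    return z,F
E
python3 - <<'E'
from slide import *
t=read_tool_pos(); p=t[:2]; z=t[2]
servo_line([*p,z],velocity=.005); pause(.1); print(fz(),z)
for _ in range(5):
    F=fz()
    if F>10: break
    z-=.0002; servo_line([*p,z],velocity=.005); pause(.1); print(z,fz())
z,F=press(p,z); print(z,F,read_wrist_force()-f0,read_clock())
np.save('s.npy',[*p,z])
E
```

```text
3.3738394208616187 0.06458795294032721
0.0643879529403272 5.053140175091336
0.0641879529403272 5.800410510516788
0.06398795294032719 6.998733062833298
0.06378795294032719 7.770721336761057
0.06358795294032718 9.579774391774988
0.06318795294032717 10.82125758592118 [-2.84135814  0.44037564 11.24080145] 10.9167
```

```bash
cat > go.py <<'E'
from slide import *
import sys
L=float(sys.argv[1]); n=int(sys.argv[2])
s=np.load('s.npy'); p=s[:2]; z=s[2]; b=np.radians(4.9); d=-np.array([np.cos(b),np.sin(b)])
for i in range(n):
    p=p+d*L/n; servo_line([*p,z],velocity=.03); F1=fz(2)
    if F1>15: z+=.0006
    z,F=press(p,z); print(p.round(4),round(z,5),round(F1,1),round(F,1),(read_wrist_force()-f0)[:2].round(1),round(read_clock(),1))
np.save('s.npy',[*p,z])
f=snap('side'); cv2.imwrite('pics/side_%d.png'%(read_clock()*10),cv2.resize(f['image'][190:310,200:440,::-1],(800,400)))
E
python3 go.py .012 2; ls pics
```

```text
[ 0.5962 -0.0483] 0.06239 7.5 11.7 [0.1 0.5] 12.8
[ 0.5902 -0.0488] 0.06219 9.2 10.8 [ 2.5 -0. ] 13.6
crop0.png
last_side.npz
last_top.npz
side0.png
side_136.png
top0.png
```

View pics/side_136.png

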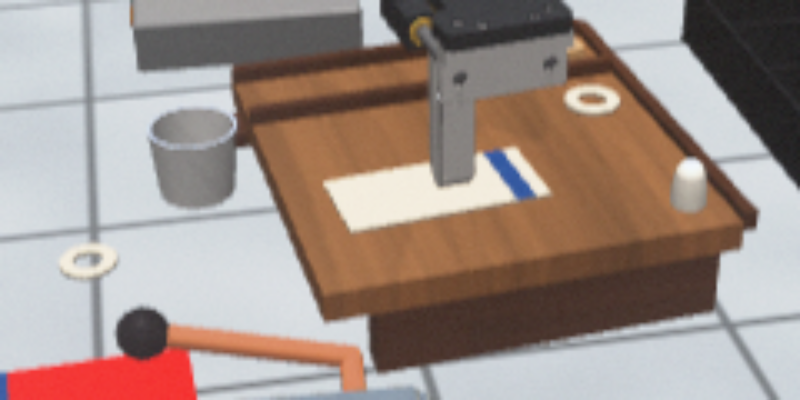

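The plate is following: its front corner in the side view moved from about (302,243) to (297,245). I'll continue and track the white/blue plate numerically.

```bash
cat > trk.py <<'E'
from h import *
def stripe(f,z=.0637):
    im=f['image'].astype(int); K,R,t=f['K'],f['R'],f['t']; C=-R.T@t
    m=np.zeros((480,640),bool); m[220:290,280:400]=True
    m&=(im[...,2]>im[...,0]+40)&(im[...,2]>im[...,1]+25)
    v,u=np.nonzero(m); q=np.array([u.mean(),v.mean(),1]); d=R.T@np.linalg.inv(K)@q
    return (C+d*(z-C[2])/d[2]).round(4), m.sum()
E
python3 - <<'E'
from trk import *
print(stripe(load('side')))
E
python3 go.py .032 5; python3 -c "
from trk import *
print(stripe(load('side')))"
```

```text
(array([ 0.6293, -0.0469,  0.0637]), np.int64(86))
[ 0.5838 -0.0494] 0.06199 9.3 10.9 [ 3.  -0.2] 14.4
[ 0.5775 -0.0499] 0.06199 9.8 10.0 [ 3.4 -0.4] 14.8
[ 0.5711 -0.0505] 0.06199 10.4 10.4 [ 4.  -0.7] 15.2
[ 0.5647 -0.051 ] 0.06199 10.3 10.4 [3.8 0. ] 15.6
[ 0.5583 -0.0516] 0.06199 10.3 10.3 [ 4.3 -0.2] 16.1
(array([ 0.5986, -0.0506,  0.0637]), np.int64(89))
```

```bash
python3 go.py .038 6; python3 - <<'E'
from trk import *
print(stripe(load('side')))
t=read_tool_pos()
servo_line([t[0],t[1],.2],velocity=.08)
move_to([.42,.2,.25],down(.13)); pause(.2)
f=snap('top'); cv2.imwrite('pics/top1.png',cv2.resize(f['image'][190:300,240:400,::-1],(800,550)))
print(stripe(snap('side')),read_clock(),read_wrist_force())
E
sed -i 's/roi(312,358,208,272)/roi(312,358,205,300)/g' m.py; python3 m.py
```

```text
[ 0.552  -0.0521] 0.06199 11.0 10.8 [ 4.1 -0.1] 16.5
[ 0.5457 -0.0526] 0.06199 10.8 10.4 [3.8 0.1] 16.9
[ 0.5394 -0.0532] 0.06199 10.7 10.4 [ 3.7 -0.3] 17.3
[ 0.5331 -0.0537] 0.06199 10.5 10.8 [ 4.1 -0.7] 17.7
[ 0.5268 -0.0543] 0.06199 11.1 11.3 [4.1 0.2] 18.1
[ 0.5205 -0.0548] 0.06199 10.5 10.5 [3.1 0.3] 18.6
(array([ 0.561 , -0.0536,  0.0637]), np.int64(94))
(array([ 0.5603, -0.0535,  0.0637]), np.int64(94)) 21.8667 [ 0.21133264 -0.77825412 -0.69686442]
deck 0.061464512401697785 plate z 0.062134294762926284
plate rgb [90 74 64] stripe [84 62 46] wood [84 60 45]
plate centre [510.6 -54.5] size [131.1 111.1] ang 0.6 box [[444.5, 0.4000000059604645], [445.70001220703125, -110.69999694824219], [576.7999877929688, -109.30000305175781], [575.5999755859375, 1.7999999523162842]]
stripe [ 0.56057529 -0.05034192  0.06346451]
pan z 0.07223679264155329 238 housing 0.039524596340124576
pan(depth) centre [523.9 336.3] size [39.5 48.7] ang 0.6 box [[503.8999938964844, 360.5], [504.3999938964844, 311.79998779296875], [543.9000244140625, 312.20001220703125], [543.4000244140625, 360.8999938964844]]
[83 77 68] [130 120 104]
pan(col) centre [465.6 310. ] size [58.3 25.1] ang 17.5 box [[434.1000061035156, 313.20001220703125], [441.6000061035156, 289.29998779296875], [497.20001220703125, 306.79998779296875], [489.6000061035156, 330.70001220703125]]
board centre [616.4 -35.1] size [242.2 190.4] ang 5.2 box [[487.20001220703125, 48.70000076293945], [504.5, -140.89999389648438], [745.7000122070312, -118.9000015258789], [728.4000244140625, 70.69999694824219]]
housing centre [531.  334.4] size [163.  124.6] ang 87.9 box [[465.70001220703125, 255.3000030517578], [590.2000122070312, 250.6999969482422], [596.2999877929688, 413.5], [471.70001220703125, 418.20001220703125]]
front edge x = -0.1281*y + 0.4920 res 0.007454798125765266
guard [ 0.73  -0.093  0.072] 0.091
washer1 [0.704 0.032 0.066] 0.072
knobs [0.694 0.103 0.076] 0.099
```

View pics/top1.png

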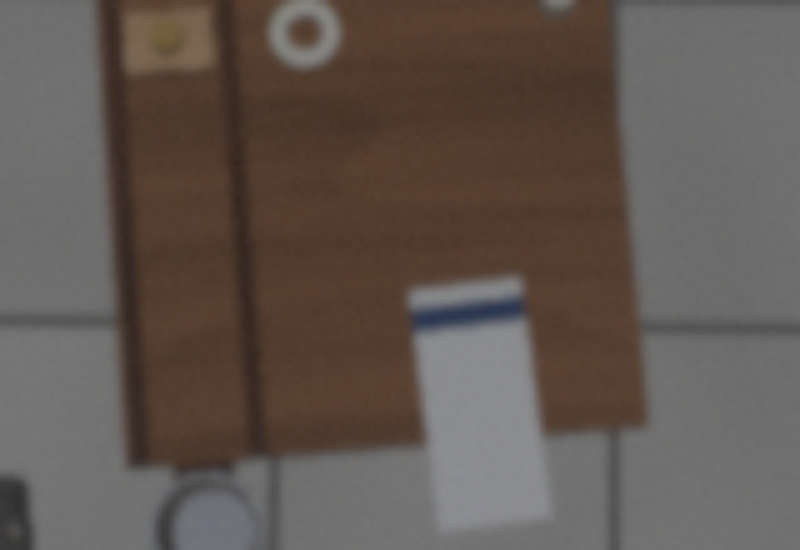

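The plate rests on the deck with about 43 mm overhanging: its front end is at row 523 of the crop and the board edge at row 438. Now I'll measure its pose with the depth mask.

```bash
sed -n '1,17p' m.py | grep -v "^deck\|^mx" > m2.py; sed -i '/white=/d;/stripe/d;/rect(cv2.morph/d' m2.py; cat >> m2.py <<'E'
Z=P[...,2]; sat=im.max(2)-im.min(2)
m=roi(315,358,235,305)&(Z>.05)&((im[...,0]-im[...,2]<8))
m=cv2.morphologyEx(m.astype(np.uint8),cv2.MORPH_OPEN,np.ones((5,5)))
rect(m,.0634,'plate')
for n,a in dict(front=(330,348,282,292),rear=(324,343,252,272)).items(): print(n,np.nanmedian(Z[roi(*a)&(m>0)]))
E
python3 m2.py
```

```text
plate centre [514.9 -56.8] size [119.4  56.2] ang 7.8 box [[451.8999938964844, -37.0], [459.5, -92.69999694824219], [577.9000244140625, -76.5], [570.2000122070312, -20.799999237060547]]
front 0.0637306513704125
rear 0.06354059233194873
```

```bash
python3 - <<'E'
from h import *
yaw=np.radians(7.8); d=np.array([np.cos(yaw),np.sin(yaw)]); p=np.array([.5149,-.0568])-.035*d; o=down(yaw)
gripper_to(.090); move_to([*p,.2],o)
print(servo_line([*p,.049],velocity=.06,threshold=6)); pause(.2); print(read_tool_pos(),read_wrist_force())
gripper_to(.05,newtons=45); pause(.2); print(read_finger_gap(),read_finger_force(),read_wrist_force())
servo_line([*p,.11],velocity=.03); pause(.3)
f=snap('side'); cv2.imwrite('pics/lift.png',cv2.resize(f['image'][160:310,220:440,::-1],(800,545)))
print(read_finger_gap(),read_finger_force(),read_wrist_force(),read_tool_pos(),read_clock())
E
```

```text
False
[ 0.48026398 -0.06156365  0.04909877] [0.38513395 0.35233739 1.00752923]
0.05380925475207781 44.98073995113373 [ 0.00598862 -0.24734866  0.86635962]
0.05390450858064344 44.97686147689819 [-0.18888184  0.03206616 -1.84619451] [ 0.48022659 -0.06153681  0.10998539] 30.6167
```

View pics/lift.png

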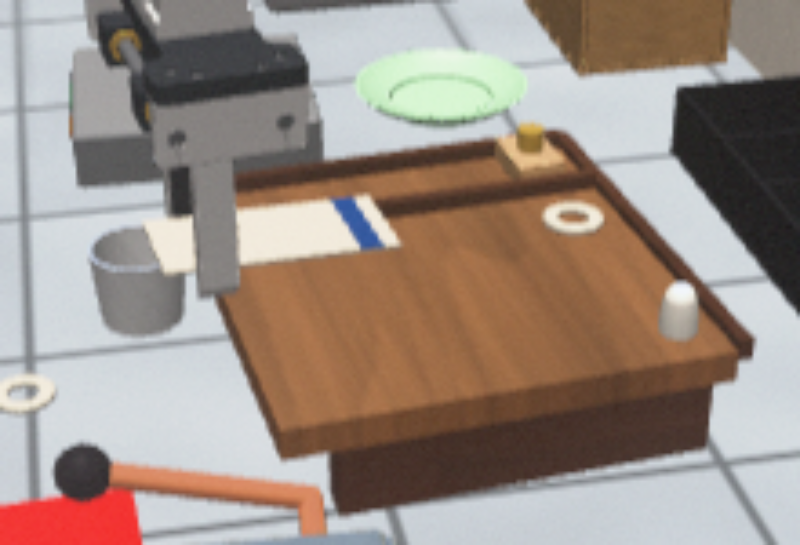

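The plate is held by the overhang, lifted clear of the board and visibly close to level. I'll carry it over the pan and check its tilt from depth on the way.

```bash
python3 - <<'E'
from h import *
dy=np.radians(-1.5); d=np.array([np.cos(dy),np.sin(dy)]); pan=np.array([.509,.3373]); p=pan-.035*d
t=read_tool_pos(); servo_line([t[0],t[1],.15],velocity=.1)
servo_line([*p,.15],velocity=.12,rotation=down(dy)); servo_line([*p,.11],velocity=.05); pause(.3)
print(read_finger_gap(),read_finger_force(),read_wrist_force(),read_tool_pos(),Ro.from_rotvec(read_orientation()).as_matrix().round(3).tolist(),read_clock())
for c in ['side','top']:
    f=snap(c); P=cloud(f); im=f['image'].astype(int)
    m=(P[...,0]>.49)&(P[...,0]<.58)&(P[...,1]>.30)&(P[...,1]<.375)&(P[...,2]>.095)&(P[...,2]<.145)
    q=P[m]; 
    if len(q)>20:
        A=np.c_[q[:,0]-.509,q[:,1]-.337,np.ones(len(q))]
        for _ in range(3):
            k=np.linalg.lstsq(A,q[:,2],rcond=None)[0]; r=np.abs(A@k-q[:,2]); g=r<max(.003,2*np.median(r)); A,q=A[g],q[g]
        print(c,len(q),'slopes',k.round(4),'x',q[:,0].min(),q[:,0].max(),'y',q[:,1].min(),q[:,1].max())
f=load('side'); cv2.imwrite('pics/over.png',cv2.resize(f['image'][120:230,210:370,::-1],(800,550)))
E
```

```text
0.05391834940598472 44.976886510849 [-0.12129292  0.2679669  -2.4958993 ] [0.47414099 0.33829491 0.11027425] [[-1.0, 0.026, 0.0], [0.026, 1.0, 0.0], [-0.0, 0.0, -1.0]] 35.9
side 251 slopes [-0.0463  0.0035  0.1222] x 0.49002281033514383 0.569495955431148 y 0.3021265566165253 0.363770461142836
top 447 slopes [-0.0567 -0.0124  0.1238] x 0.5100787438367534 0.5702256305595037 y 0.3069047136205684 0.3649740323825771
```

View pics/over.png

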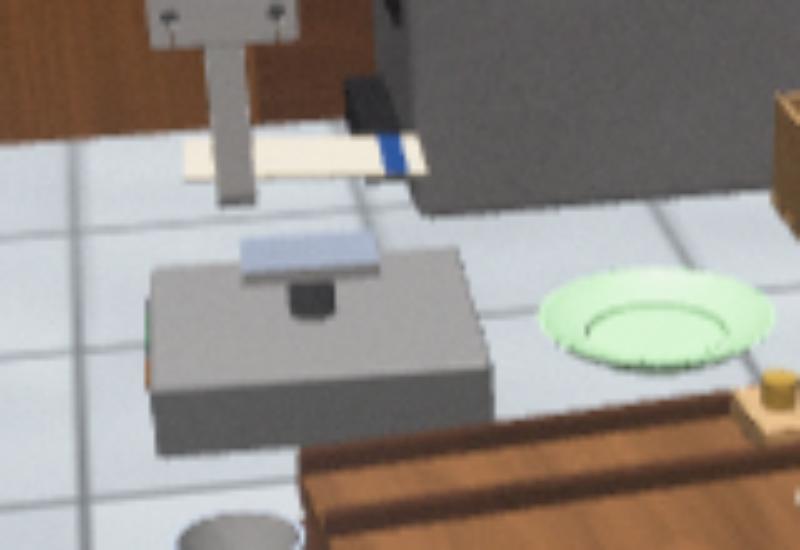

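The plate is about 40 mm above the pan and in line with it. Its rear droops by about 0.05 rad, so I'll tilt the tool to level it, then lower gently.

```bash
python3 - <<'E'
from h import *
dy=np.radians(-1.5); d=np.array([np.cos(dy),np.sin(dy)]); pan=np.array([.509,.3373]); p=pan-.035*d+[.0007,0]
o=(Ro.from_euler('y',-.05)*Ro.from_rotvec(down(dy))).as_rotvec()
servo_line([*p,.105],velocity=.03,rotation=o); servo_line([*p,.067],velocity=.05); pause(.3)
f=snap('top'); P=cloud(f)
q=P[(P[...,0]>.515)&(P[...,0]<.565)&(abs(P[...,1]-.337)<.025)&(P[...,2]>.06)&(P[...,2]<.12)]
print('slopes',np.linalg.lstsq(np.c_[q[:,0]-.509,q[:,1]-.337,np.ones(len(q))],q[:,2],rcond=None)[0].round(4))
f0=read_wrist_force()
hit=servo_line([*p,.0555],velocity=.008,threshold=2.0); pause(.2)
print(hit,read_tool_pos(),read_wrist_force()-f0,read_clock())
E
```

```text
slopes [ 0.0174 -0.0025  0.082 ]
True [0.47467636 0.33819616 0.05940656] [-0.34587596  0.87539726  7.00156913] 38.7
```

```bash
python3 - <<'E'
from h import *
t=read_tool_pos(); servo_line([t[0],t[1],t[2]+.0004],velocity=.005); pause(.2); print(read_wrist_force())
gripper_to(.053,newtons=8); pause(.2); print(read_finger_gap(),read_wrist_force())
gripper_to(.075); pause(.3); print(read_finger_gap(),read_wrist_force())
servo_line([t[0],t[1],.16],velocity=.06); move_to([.35,.12,.3],down(0)); pause(.3)
f=snap('top'); P=cloud(f); s=snap('side')
K,R,tt=f['K'],f['R'],f['t']; C=-R.T@tt
m=(P[...,2]>.062)&(P[...,2]<.095)&(P[...,0]>.42)&(P[...,0]<.60)&(abs(P[...,1]-.337)<.06)
c=max(cv2.findContours(m.astype(np.uint8),0,1)[0],key=cv2.contourArea)[:,0].astype(float)
dd=np.c_[c,np.ones(len(c))]@np.linalg.inv(K).T@R; q=C+dd*((.0743-C[2])/dd[:,2])[:,None]
print('plate',cv2.minAreaRect((q[:,:2]*1000).astype(np.float32)))
q=P[m]; print('z,slopes',np.linalg.lstsq(np.c_[q[:,0]-.509,q[:,1]-.337,np.ones(len(q))],q[:,2],rcond=None)[0].round(4),read_clock())
cv2.imwrite('pics/end.png',np.hstack([cv2.resize(s['image'][130:230,220:340,::-1],(400,333)),cv2.resize(f['image'][220:320,130:250,::-1],(400,333))]))
E
```

```text
[ 0.92581181 -0.14658884 -1.20964024]
0.055802579960302086 [-0.25946727 -0.72030237 -0.63771364]
0.07486540111723243 [0.7943913  0.03366554 0.22496429]
plate ((509.1932678222656, 337.6060485839844), (56.45782470703125, 119.85810852050781), 87.51604461669922)
z,slopes [ 0.0019 -0.0024  0.0743] 44.025
```

View pics/end.png

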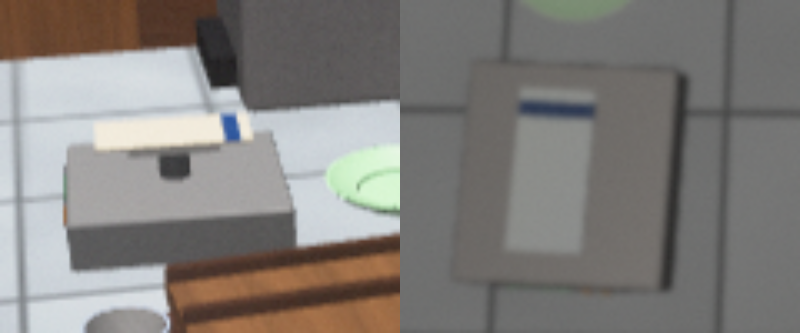

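The plate lies flat on the pan (slopes about 0.002). It is centred within about 1 mm and aligned, and the arm is clear of it.

```bash
python3 -c "
from bench import *
print(job_done())"
```

```text
the job is handed in; nothing more can be done
None
```

The check plate was slid to about 43 mm of overhang, picked up by that part, laid on the scale's pan (flat, centred within about 1 mm, lengthwise) and released, and the job was handed in at about 44 s; no verdict came back.

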